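# Try the laptop's touchpad and right button

### The job

Check the pointing device of the opened laptop: touch its round touchpad lightly with the fingertips, lift off, then press the right-hand one of the two buttons in front of the touchpad all the way down, gently, and let it come up again. Leave the keys, the left-hand button and the loose things alone, and do not shove or lift the laptop.

Things in the scene. Friction and masses are not known exactly. Their poses are not given: they have to be found in the camera images.
- laptop: Loose grey laptop, 1.1 to 1.8 kg, lying open on the bench with its lid folded right back so that the black screen lies flat beyond the keyboard. Its front edge is towards the robot, at any yaw up to 0.45 rad. Base 210 mm (x) by 300 mm (y), deck 26 mm above the bench; the lid goes on another 206 mm in +x, no higher than 27 mm. Origin on the bench under the centre of the base; +x points from the front edge to the screen, +y to the left of a person sitting in front of it, z up
- touchpad: Round grey touchpad, 54 mm across, in the palm rest. Origin at the centre of its underside, level with the deck (26 mm above the bench); its top is flat and 5 mm above the origin. Its centre lies 40 mm in front of the laptop's centre (-x), on the laptop's middle line. It sits on a soft mount and yields straight down, about 1 N per mm, at most 5 mm
- right_button (a joint): Travel of the right-hand button in m: 0 up, 0.0035 fully down; a spring brings it up. It starts to move at about 1.5 N and is fully down at about 5 N
- right_button_top (a point): Centre of the top of the right-hand button: a grey bar 22 mm (laptop x) by 52 mm (laptop y), its top 5 mm above the deck (31 mm above the bench), 85 mm in front of the laptop's centre and 30 mm to the right (laptop -y). 7 mm clear of the touchpad and 8 mm from the left-hand button
- left_button: The left-hand button, same size and spring as the right one, 30 mm to the left (laptop +y) of the middle line. Origin at the centre of its underside, at deck height. To be left alone
- keyboard: Block of white keys, 87 mm (x) by 276 mm (y), 4 mm above the deck. Origin at its centre, at deck height, 52 mm beyond the laptop's centre (+x); its near edge is 21 mm beyond the touchpad's rim. To be left alone
- memory_stick: Loose black memory stick with a steel plug, 53 x 18 x 8 mm, 15 g, lying on the left part of the palm rest. Origin at the underside near its middle, x along its length. To be left alone
- mouse: Loose black computer mouse, 100 x 60 x 38 mm, 90 g, on the bench beside the laptop, to its left or right. Origin at the centre of its underside, x along its length. To be left alone
- screw_jar: Loose round pale jar with a metal cap, 56 mm across, 55 mm high, 120 g, on the bench at the other side of the laptop. Origin at the centre of its underside. To be left alone

How it is judged:
On the way, in this order (a step that is already met when the one before it is completed fails the run):
1. the fingertips touch the touchpad while the right button is up (contact force between the fingers and touchpad above 0.4 N and value of joint right_button below 0.001 m), for 0.1 s.
2. the fingertips have left the touchpad (contact force between the fingers and touchpad below 0.1 N), for 0.1 s.
3. the fingertips press the right button down (value of joint right_button above 0.0027 m and contact force between the fingers and laptop above 1 N), for 0.1 s.
At the end, for the whole second after the job is handed in: The touchpad was touched first, then the right button was pressed (2.7 mm or more) and is up again (within 0.8 mm); the laptop lies within 15 mm of where it was, at rest, and the mouse and the jar within 15 mm, the memory stick within 20 mm of where they were (value of joint right_button below 0.0008 m and distance of each of laptop, mouse, screw_jar from where it was at the start of the episode below 0.015 m and linear speed of laptop below 0.01 m/s and distance of memory_stick from where it was at the start of the episode below 0.02 m).
It fails at once if the touchpad is pressed with more than 15 N (contact force between any of the fingers, the arm and touchpad above 15 N).
It fails at once if the laptop is pressed anywhere with more than 25 N (contact force between any of the fingers, the arm and laptop above 25 N).
It fails at once if a key or the left button is touched (contact force between any of the fingers, the arm and keyboard above 0.3 N or contact force between any of the fingers, the arm and left_button above 0.3 N).
It fails at once if the laptop is shoved by more than 15 mm, lifted or tipped (distance of laptop from where it was at the start of the episode above 0.015 m or angle between laptop's own z axis and vertical above 0.06 rad).
It fails at once if the memory stick, the mouse or the jar is disturbed (distance of memory_stick from where it was at the start of the episode above 0.02 m or distance of any of mouse, screw_jar from where it was at the start of the episode above 0.015 m).
It also fails if it takes over 38 s, if anything falls off the work surface, if the arm or the gripper's body presses on something with over 40 N, if the wrist force passes 120 N, or if a joint passes its speed limit or range.

### The arm

A 7-joint arm with a two-finger parallel gripper is mounted at the origin on the work surface. World frame = base frame: x ahead of the robot, y to its left, z up, the work surface at z = 0. Lengths are in m, angles in rad, forces in N, time in s.
With the tool pointing down it reaches from about 0.425 to 1.025 m from the base axis. Payload 3.6 kg.
Tool frame: the origin (TCP) lies at the very end of the fingers, on their centre line; the grasp point (between the pads) lies 19 mm behind it; z points along the fingers, y is the direction in which the jaws open and shut (so a half turn about z gives the same grasp; the last joint's range is limited). The gripper opens to 85 mm and grips with 20 to 120 N. Pads are 22 mm wide; open, the fingers measure 114 mm over their backs; the gripper's body (76 mm by 85 mm) begins 54 mm behind the grasp point. The pads swing forward as they close: fully open they stand 13 mm farther back than shut.
Start: joints at [-1.409, 0.591, 0.048, 1.609, -0.033, 0.943, -0.034], TCP at [0.183, 0.701, 0.231] pointing down, gripper open.
Joint ranges: [-2.69, 2.69], [-0.47, 2.24], [-1.27, 1.36], [0.19, 2.51], [-1.53, 4.68], [0.08, 2.07], [-3.09, 3.09]. Speed limits (rad/s): [2.57, 2.57, 3.14, 3.14, 3.14, 3.14, 3.14].

### API

Orientations are given as a rotation vector (axis times angle).
In Python, from station import ctrl, optics, hand_in gives the robot as it stands. The module is installed in compiled form; this text tells all that it offers.
- The arm moves only by the tool drive_tool, never from a script. Its argument "motion" is text: rows parted by semicolons, each of 7 numbers parted by spaces: the closure, from -1 (fully open) to 1 (shut), then the shift along the tool's x, y, z in units of 0.4 m (1.0 is 0.4 m), then the turn, a rotation vector about the tool's x, y, z in units of 180 degrees (1.0 is 180 degrees). A call has 1 to 12 rows; each row shifts and turns the commanded pose from where the row before left it, along the tool's axes as they then stand; what a row does not reach is not made up. A row lasts 1/8 s, in which the tool goes at most 62.5 mm and 10.7 degrees, less where a joint would pass 70% of its speed; a pose out of reach is approached as far as the arm can. A call with a number of a shift or a turn outside -1 to 1 is refused whole. A call with a gripper value outside its range is refused whole. The fingers move at their own pace and stop on an object; "force" is the grip in N (left out, the last holds). Time passes only in rows, so rows that do not move let the fingers close. It gives the time, the measured TCP pose, the force and the opening at its end, in the units of the state.
- ctrl.state(): the state, without advancing time (a new reading comes with each control period).
- optics.snapshot(name): name is "scene" or "side" or "wrist"; returns the picture (384x512x3 uint8, red, green, blue); there is no depth.
- optics.camera_params(name): a dict with "mtx" (3x3 intrinsics, pixels), "position" and "rotation" of the camera in the world; the wrist camera has in their place "T_tool_cam" (4x4, takes a point from camera to tool coordinates, whose origin is the TCP and whose axes are the flange's). Camera axes: x right, y down, z forward; pixel columns grow to the right and rows downward; lengths in m; the calibration is good to about 2 mm. A picture is of the moment at which its call begins: read the wrist's pose just before it. camera_params takes no time and is no camera call.
- hand_in(): hands the job in, once; it reports no verdict.
The state is a dict: "t": time; "joints": joint angles; "qd": joint speeds; "joint_torque": joint torques, N m; "ee_pos": TCP position; "tool_rot": TCP orientation; "ft_force": force on the tool from outside, world axes, zero at the start; "moment": the same for the moment, N m; "finger_gap": finger opening in m.
Only numpy, scipy, OpenCV 4.12 (cv2) and the standard library are available. Lean on these libraries where they do the work, as an engineer would, in place of code of your own. Each camera call takes 0.05 s, during which the arm holds its last target. There are 200 camera calls.

## Working session

There is one attempt and no reset: what is moved stays moved. The work goes in short steps, Python scripts to look and compute and a tool call to move; the robot and the scene stay as the last step left them, time stands still between calls to the robot, and variables do not carry over. Pictures are saved under pics/ and viewed, about 8 in all and at most 12, crops included, and the job is handed in when it is done.

Besides the shell and the picture viewer there is one more tool, called after "Request:" as a command line: name --argument value ..., lists and objects as JSON in quotes. drive_tool: Moves the arm, as the interface text tells. Shifts and turns lie within -1 to 1; 1 stands for 0.4 m of shift or 180 degrees of turn. Its arguments: {"type":"object","properties":{"motion":{"type":"string"},"force":{"type":"number"}},"required":["motion"]}

```bash
mkdir -p pics; python3 - <<'E'
from station import ctrl, optics
import cv2
print(ctrl.state())
for n in ("scene","side"):
    cv2.imwrite(f"pics/{n}0.png",optics.snapshot(n)[:,:,::-1]); print(n,optics.camera_params(n))
print(optics.camera_params("wrist"))
E
```

```text
{'t': 0.0, 'joints': array([-1.40850927,  0.59212908,  0.0482856 ,  1.60982801, -0.03332448,
        0.9427031 , -0.0336985 ]), 'qd': array([ 0.00058047,  0.00041196, -0.00022775,  0.00209575, -0.00014988,
       -0.00084415, -0.00099315]), 'joint_torque': array([ 1.83703733e-04, -5.48689377e+01,  1.54700976e+00, -1.98120385e+01,
        9.44463682e-03,  8.96185054e-03, -1.04052293e-05]), 'ee_pos': array([0.18319874, 0.70061344, 0.23013126]), 'tool_rot': array([-0.40054705, -3.11576115,  0.00354174]), 'ft_force': array([0.40598114, 0.03237862, 0.0181221 ]), 'moment': array([ 0.06712895, -0.03823889, -0.00485494]), 'finger_gap': 0.08538355830099953}
scene {'mtx': array([[430.49173306,   0.        , 255.40177632],
       [  0.        , 430.49173306, 195.91358247],
       [  0.        ,   0.        ,   1.        ]]), 'position': array([ 0.96440854, -0.32755862,  0.75769856]), 'rotation': array([-2.30827531, -1.00090065,  0.327163  ])}
side {'mtx': array([[379.88877914,   0.        , 259.86643956],
       [  0.        , 379.88877914, 188.79056089],
       [  0.        ,   0.        ,   1.        ]]), 'position': array([0.2663795 , 0.68238638, 0.65826135]), 'rotation': array([-0.57289572,  2.6352911 , -1.22773172])}
{'mtx': array([[280.86107648,   0.        , 255.8579074 ],
       [  0.        , 280.86107648, 195.25263158],
       [  0.        ,   0.        ,   1.        ]]), 'T_tool_cam': array([[-2.05975585e-04, -9.49765579e-01, -3.12962141e-01,
         8.00339639e-02],
       [ 9.99999960e-01, -2.55838139e-04,  1.18259294e-04,
         5.99392874e-05],
       [-1.92386259e-04, -3.12962104e-01,  9.49765594e-01,
        -1.41679986e-01],
       [ 0.00000000e+00,  0.00000000e+00,  0.00000000e+00,
         1.00000000e+00]])}
```

View pics/scene0.png

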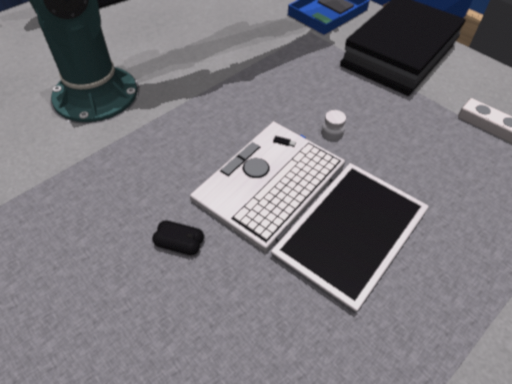

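The scene camera shows the laptop with its touchpad at (256,168), the right button at about (233,165) and the left at (249,152). The stick is at (285,141), the mouse at (178,237) and the jar at (335,122). Next I'll look at the side view and an enlarged crop.

```bash
python3 - <<'E'
import cv2,numpy as np
a=cv2.imread("pics/scene0.png")[110:250,180:350]
b=cv2.imread("pics/side0.png")
cv2.imwrite("pics/a.png",cv2.resize(a,None,fx=4,fy=4,interpolation=cv2.INTER_CUBIC))
E
```

```text
(no output)
```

View pics/a.png

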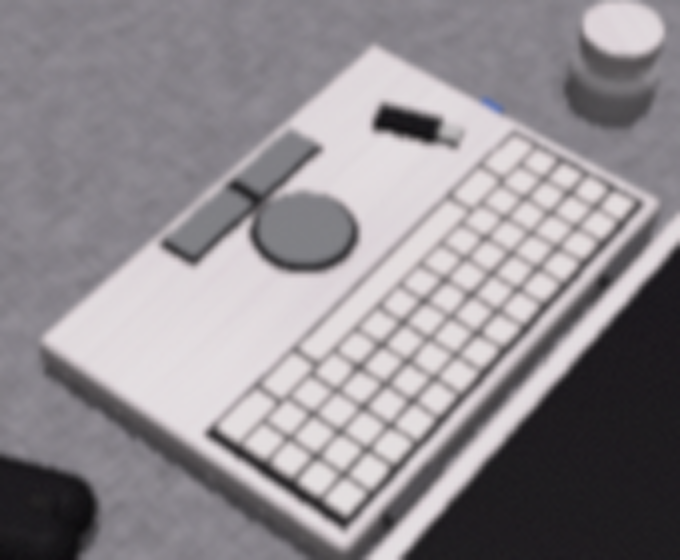

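View pics/side0.png

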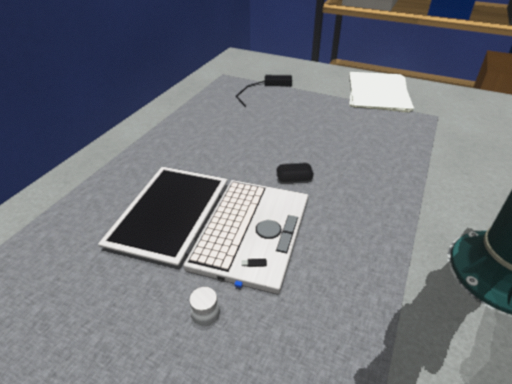

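The crop shows deck corners at (375,45), (43,345), (345,545) and (657,203), the pad at (305,229), and the right button at about (212,224). In the side view the pad is at (268,229), the right button at (290,224), and the corners at (308,194), (279,284) and (189,266).

```bash
cat > h.py <<'E'
import cv2,numpy as np
from scipy.spatial.transform import Rotation as R
def proj(P,c):
    Q=(np.asarray(P)-c["position"])@R.from_rotvec(c["rotation"]).as_matrix()
    return Q[:,:2]/Q[:,2:]*c["mtx"][0,0]+c["mtx"][:2,2]
def L2W(p,P):
    c,s=np.cos(p[2]),np.sin(p[2]); P=np.asarray(P)
    return np.c_[p[0]+c*P[:,0]-s*P[:,1],p[1]+s*P[:,0]+c*P[:,1],P[:,2]]
E
python3 - <<'E'
from h import *
from station import optics
from scipy.optimize import least_squares
M=np.array([[-.105,.15,.026],[-.105,-.15,.026],[.105,-.15,.026],[.105,.15,.026],[-.04,0,.031],[-.085,-.03,.031],[-.085,.03,.031]])
S=(np.array([[375,45],[43,345],[345,548],[657,203],[305,229],[212,222],[276,163]])+.5)/4-.5+[180,110]
D=np.array([[279,284],[308,194],[235,181],[189,266],[268,229],[290,223.5],[284,241]])
cs,cd=optics.camera_params("scene"),optics.camera_params("side")
f=lambda p,w:np.r_[w[0]*(proj(L2W(p,M),cs)-S).ravel(),w[1]*(proj(L2W(p,M),cd)-D).ravel()]
for w in((1,1),(1,0),(0,1)):
    r=least_squares(f,[.6,0,0],args=(w,),loss="soft_l1");print(w,r.x,np.round(f(r.x,w).reshape(-1,2),1).tolist())
    print(L2W(r.x,M[4:6]))
E
```

```text
(1, 1) [0.54140687 0.12581405 0.14271481] [[-0.5, -1.0], [-1.8, -1.8], [0.1, 0.6], [1.7, -1.0], [-0.1, -0.7], [-0.7, -0.6], [0.0, -0.9], [0.4, 4.3], [-0.0, -0.9], [-4.6, -2.3], [-7.1, -1.5], [-0.2, -1.8], [-0.1, -1.2], [-0.1, -0.2]]
[[0.50181353 0.12012482 0.031     ]
 [0.46153795 0.08402943 0.031     ]]
(1, 0) [0.54336235 0.12467846 0.14333576] [[-0.4, -0.4], [-1.6, -0.9], [0.5, 1.6], [2.1, -0.3], [0.1, 0.0], [-0.6, 0.1], [0.2, -0.2], [-0.0, 0.0], [-0.0, -0.0], [-0.0, -0.0], [-0.0, -0.0], [-0.0, -0.0], [-0.0, -0.0], [-0.0, -0.0]]
[[0.50377255 0.11896464 0.031     ]
 [0.46351939 0.08284424 0.031     ]]
(0, 1) [0.53956382 0.12785549 0.14136304] [[-0.0, -0.0], [-0.0, -0.0], [0.0, -0.0], [0.0, -0.0], [0.0, -0.0], [-0.0, -0.0], [0.0, -0.0], [0.7, 5.5], [0.5, -0.1], [-4.3, -1.7], [-7.0, -0.6], [0.2, -0.9], [0.4, -0.4], [0.3, 0.7]]
[[0.49996282 0.12221978 0.031     ]
 [0.45963848 0.08617886 0.031     ]]
```

```bash
cat >> h.py <<'E'
from station import ctrl
def delta(tgt,yaw):
    s=ctrl.state(); Rt=R.from_rotvec(s["tool_rot"]); m=Rt.as_matrix()
    # desired: z down, y axis parallel to laptop y (nearer sign)
    best=None
    for k in(1,-1):
        y=k*np.array([-np.sin(yaw),np.cos(yaw),0]); z=np.array([0,0,-1.])
        d=Rt.inv()*R.from_matrix(np.c_[np.cross(y,z),y,z]); v=d.as_rotvec()
        if best is None or np.linalg.norm(v)<np.linalg.norm(best): best=v
    print("t",s["t"],"tcp",s["ee_pos"].round(4),"j7",s["joints"][6].round(2),"gap",s["finger_gap"],"F",s["ft_force"].round(2))
    print("tool x",m[:,0].round(3),"y",m[:,1].round(3))
    print("shift units",(m.T@(np.asarray(tgt)-s["ee_pos"])/.4).round(4),"turn units",(best/np.pi).round(4))
E
python3 -c "
from h import *
delta([.502,.12,.16],.1427)"
```

```text
t 0.1 tcp [0.1833 0.7007 0.2303] j7 -0.03 gap 0.08557393546769936 F [0.8  0.17 0.82]
tool x [-0.967  0.253 -0.   ] y [ 0.253  0.967 -0.002]
shift units [-1.1381 -1.2026  0.1782] turn units [-6.000e-04 -1.000e-04 -1.268e-01]
```

Request:
drive_tool --motion "1 -0.08 -0.085 0.01 0 0 0; 1 -0.08 -0.085 0.01 0 0 0; 1 -0.08 -0.085 0.01 0 0 0; 1 -0.08 -0.085 0.01 0 0 0; 1 -0.08 -0.085 0.01 0 0 0; 1 -0.08 -0.085 0.01 0 0 0; 1 -0.08 -0.085 0.01 0 0 0; 1 -0.08 -0.085 0.01 0 0 0; 1 -0.08 -0.085 0.01 0 0 0; 1 -0.08 -0.085 0.01 0 0 0; 1 -0.08 -0.085 0.01 0 0 0; 1 0 0 0 0 0 0" --force 20

```text
t: 1.6
ee_pos: [0.4307, 0.246, 0.1869]
tool_rot: [-0.413, -3.114, 0.004]
ft_force: [-0.1, 0.7, 0.2]
finger_gap: -0.0004
```

```bash
python3 -c "
from h import *
delta([.502,.12,.16],.1427)"
```

```text
t 1.6 tcp [0.4307 0.246  0.1869] j7 0.75 gap -0.00040946368805753553 F [-0.05  0.74  0.17]
tool x [-0.965  0.261 -0.   ] y [ 0.261  0.965 -0.003]
shift units [-0.2541 -0.2573  0.0679] turn units [-9.000e-04 -1.000e-04 -1.294e-01]
```

Request:
drive_tool --motion "1 -0.064 -0.064 0.017 0 0 0; 1 -0.064 -0.064 0.017 0 0 0; 1 -0.064 -0.064 0.017 0 0 0; 1 -0.064 -0.064 0.017 0 0 0; 1 0 0 0 0 0 -0.043; 1 0 0 0 0 0 -0.043; 1 0 0 0 0 0 -0.043; 1 0 0 0 0 0 0; 1 0 0 0 0 0 0"

```text
t: 2.72
ee_pos: [0.5024, 0.1262, 0.1601]
tool_rot: [0.233, -3.133, -0.0]
ft_force: [0.2, -0.1, 0.4]
finger_gap: -0.0
```

```bash
python3 - <<'E'
from h import *
from station import optics
delta([.502,.12,.045],.1427)
s=ctrl.state()
cv2.imwrite("pics/w1.png",optics.snapshot("wrist")[:,:,::-1])
cp=optics.camera_params("wrist")
T=np.eye(4);T[:3,:3]=R.from_rotvec(s["tool_rot"]).as_matrix();T[:3,3]=s["ee_pos"]
C=T@cp["T_tool_cam"]
c=dict(mtx=cp["mtx"],position=C[:3,3],rotation=R.from_matrix(C[:3,:3]).as_rotvec())
M=[[-.04,0,.031],[-.085,-.03,.031],[-.085,.03,.031],[-.105,-.15,.026],[-.105,.15,.026],[-.074,-.056,.031],[-.074,-.004,.031],[-.096,-.056,.031],[-.096,-.004,.031]]
print(proj(L2W([.5414,.1258,.1427],M),c).round(1).tolist())
import pickle;pickle.dump(c,open("c1.pkl","wb"))
E
```

```text
t 2.725 tcp [0.5024 0.1262 0.1601] j7 1.35 gap -4.180116357044279e-05 F [ 0.16 -0.14  0.38]
tool x [-0.989 -0.148  0.   ] y [-0.148  0.989  0.   ]
shift units [ 0.0032 -0.0154  0.2877] turn units [ 0.0001 -0.      0.0019]
[[249.9, 185.2], [218.4, 139.6], [281.3, 140.0], [91.5, 116.9], [408.1, 118.7], [191.8, 151.0], [245.7, 151.3], [190.3, 127.6], [245.6, 127.9]]
```

View pics/w1.png

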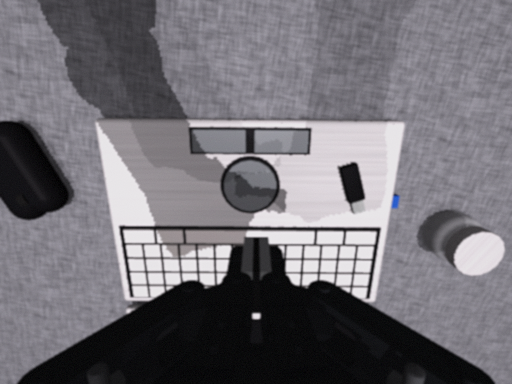

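The wrist view confirms the pose: the pad is at (250,185) against a predicted (249.9,185.2), and the right button at (219,141) against (218.4,139.6). I'll descend over the pad.

Request:
drive_tool --motion "1 0.003 -0.015 0 0 0 0.002; 1 0 0 0.05 0 0 0; 1 0 0 0.06 0 0 0; 1 0 0 0.06 0 0 0; 1 0 0 0.06 0 0 0; 1 0 0 0.04 0 0 0; 1 0 0 0.018 0 0 0; 1 0 0 0 0 0 0; 1 0 0 0 0 0 0; 1 0 0 0 0 0 0"

```text
t: 4.03
ee_pos: [0.5027, 0.1196, 0.0456]
tool_rot: [-0.225, 3.132, 0.0]
ft_force: [-0.2, -0.6, 0.1]
finger_gap: -0.0002
```

```bash
python3 -c "
from h import *
delta([.502,.12,.030],.1427)"
```

```text
t 4.025 tcp [0.5027 0.1196 0.0456] j7 1.34 gap -0.0001759451531997778 F [-0.18 -0.58  0.14]
tool x [-0.99  -0.143 -0.001] y [-0.143  0.99   0.   ]
shift units [0.0017 0.0013 0.039 ] turn units [0.0001 0.0004 0.0002]
```

Now down to about 30 mm, in small steps.

Request:
drive_tool --motion "1 0 0 0.015 0 0 0; 1 0 0 0.01 0 0 0; 1 0 0 0.005 0 0 0; 1 0 0 0.004 0 0 0; 1 0 0 0.004 0 0 0; 1 0 0 0 0 0 0; 1 0 0 0 0 0 0; 1 0 0 0 0 0 0"

```text
t: 5.03
ee_pos: [0.5021, 0.1194, 0.0298]
tool_rot: [0.225, -3.133, 0.0]
ft_force: [-0.3, -0.8, 1.9]
finger_gap: 0.0004
```

Request:
drive_tool --motion "1 0 0 0.003 0 0 0; 1 0 0 0 0 0 0; 1 0 0 0 0 0 0; 1 0 0 0 0 0 0"

```text
t: 5.52
ee_pos: [0.5021, 0.1194, 0.0285]
tool_rot: [0.225, -3.133, 0.0]
ft_force: [-0.7, 0.8, 2.3]
finger_gap: 0.0
```

```bash
python3 -c "
from h import *
from station import optics
F=[]
for i in range(6):
  F.append(ctrl.state()['ft_force'][2]); im=optics.snapshot('side')
print(F)
delta([.502,.12,.050],.1427)"
```

```text
[np.float64(2.3352366885834215), np.float64(3.0171537099554815), np.float64(2.4048582943380934), np.float64(2.346900576968817), np.float64(3.114972797858512), np.float64(2.824357901557305)]
t 5.825 tcp [0.5022 0.1194 0.0285] j7 1.34 gap -0.0003011079774279872 F [-1.33 -0.69  2.23]
tool x [-0.99  -0.143  0.   ] y [-0.143  0.99  -0.   ]
shift units [ 0.0002  0.0015 -0.0537] turn units [-0.     -0.      0.0002]
```

The pad pushes back with about 2.6 N. I'll lift off and move over the right button.

Request:
drive_tool --motion "1 0 0 -0.02 0 0 0; 1 0 0 -0.05 0 0 0; 1 0 0 0 0 0 0; 1 0 0 0 0 0 0; 1 0.03 -0.02 0 0 0 0; 1 0.03 -0.02 0 0 0 0; 1 0.03 -0.02 0 0 0 0; 1 0.026 -0.02 0 0 0 0; 1 0 0 0 0 0 0; 1 0 0 0 0 0 0; 1 0 0 0 0 0 0"

```text
t: 7.2
ee_pos: [0.4617, 0.0817, 0.0566]
tool_rot: [-0.225, 3.132, 0.001]
ft_force: [1.1, 0.3, -0.5]
finger_gap: 0.0001
```

```bash
python3 - <<'E'
from h import *
from station import optics
delta([.461,.081,.036],.1427)
for n,(y,x) in dict(scene=(110,160),side=(160,200)).items():
    cv2.imwrite(f"pics/b_{n}.png",cv2.resize(optics.snapshot(n)[y:y+130,x:x+170,::-1],None,fx=4,fy=4,interpolation=cv2.INTER_CUBIC))
E
```

```text
t 7.2 tcp [0.4617 0.0817 0.0566] j7 1.38 gap 0.00010664445668076599 F [ 1.07  0.26 -0.46]
tool x [-0.99  -0.143 -0.001] y [-0.143  0.99   0.   ]
shift units [ 0.0019 -0.0015  0.0514] turn units [0.0001 0.0004 0.0003]
```

View pics/b_side.png

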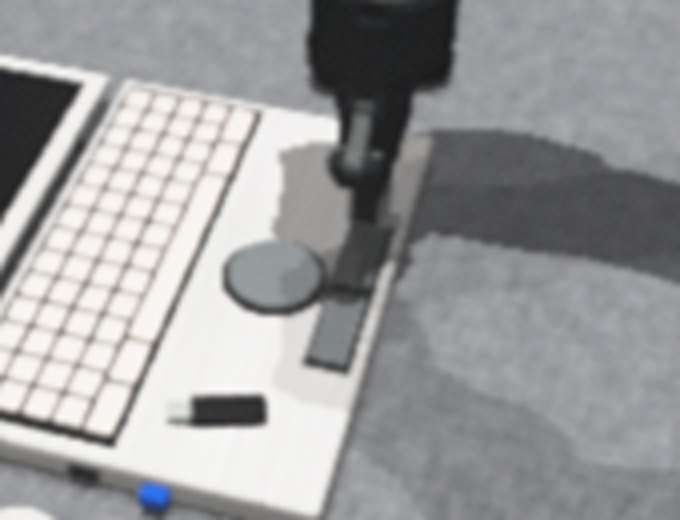

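The fingertips are over the right button at about (362,220), clear of the left button at (337,335) and the pad. I'll descend gently.

Request:
drive_tool --motion "1 0.001 -0.001 0.03 0 0 0; 1 0 0 0.02 0 0 0; 1 0 0 0.01 0 0 0; 1 0 0 0.004 0 0 0; 1 0 0 0.003 0 0 0; 1 0 0 0.003 0 0 0; 1 0 0 0 0 0 0; 1 0 0 0 0 0 0"

```text
t: 8.3
ee_pos: [0.4601, 0.0806, 0.0287]
tool_rot: [0.225, -3.133, 0.0]
ft_force: [-1.8, -0.1, 3.2]
finger_gap: -0.0002
```

```bash
python3 -c "
from h import *
delta([.461,.081,.0275],.1427)"
```

```text
t 8.3 tcp [0.4601 0.0806 0.0287] j7 1.38 gap -0.000249986168604144 F [-1.79 -0.13  3.23]
tool x [-0.99  -0.143  0.001] y [-0.143  0.99  -0.   ]
shift units [-0.0024  0.0006  0.0029] turn units [-0.     -0.0002  0.0002]
```

Request:
drive_tool --motion "1 0 0 0.003 0 0 0; 1 0 0 0.002 0 0 0; 1 0 0 0 0 0 0; 1 0 0 0 0 0 0; 1 0 0 0 0 0 0"

```text
t: 8.93
ee_pos: [0.4601, 0.0806, 0.0274]
tool_rot: [0.225, -3.133, 0.0]
ft_force: [-3.8, -0.3, 14.8]
finger_gap: -0.0002
```

14.8 N at z = 27.4 mm means the button is on its stop. I'll let it come up.

Request:
drive_tool --motion "1 0 0 -0.005 0 0 0; 1 0 0 -0.01 0 0 0; 1 0 0 -0.04 0 0 0; 1 0 0 -0.1 0 0 0; 1 0 0 -0.12 0 0 0; 1 0 0 -0.12 0 0 0; 1 0 0 0 0 0 0; 1 0 0 0 0 0 0; 1 0 0 0 0 0 0"

```text
t: 10.05
ee_pos: [0.4598, 0.0805, 0.1833]
tool_rot: [0.225, -3.131, 0.001]
ft_force: [0.5, 0.7, -0.4]
finger_gap: -0.0002
```

```bash
python3 - <<'E'
from h import *
from station import optics
s=ctrl.state(); print(s["t"],s["ee_pos"],s["ft_force"])
for n,(y,x) in dict(scene=(110,180),side=(160,180)).items():
    a=optics.snapshot(n)[:,:,::-1]; b=cv2.imread(f"pics/{n}0.png")
    cv2.imwrite(f"pics/e_{n}.png",a)
A=cv2.imread("pics/e_scene.png");B=cv2.imread("pics/scene0.png");C=cv2.imread("pics/e_side.png");D=cv2.imread("pics/side0.png")
f=lambda i,y,x:cv2.resize(i[y:y+145,x:x+195],None,fx=2,fy=2)
cv2.imwrite("pics/e.png",np.vstack([np.hstack([f(B,110,150),f(A,110,150)]),np.hstack([f(D,160,160),f(C,160,160)])]))
E
```

```text
10.05 [0.45981443 0.08046132 0.18328578] [ 0.48942258  0.67498407 -0.37570919]
```

View pics/e.png

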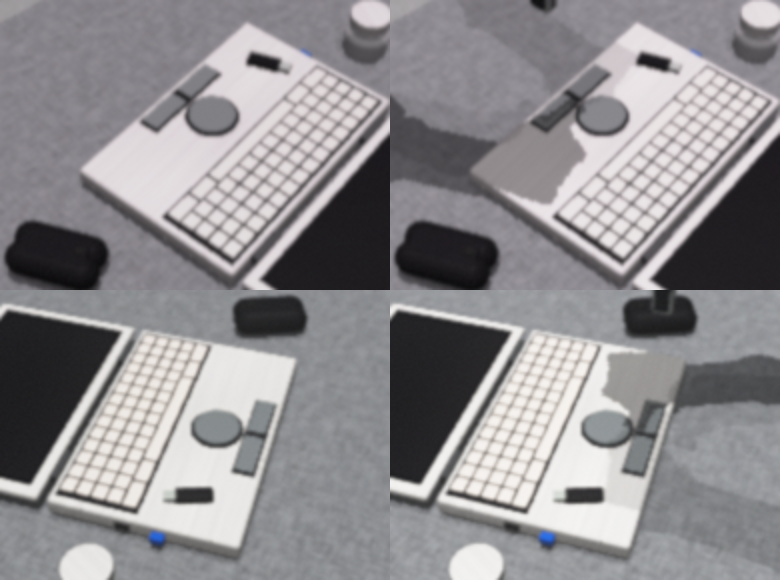

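The before and after views match: the laptop, stick, mouse and jar have not moved, and the button is clear of the fingers.

```bash
python3 -c "
from station import hand_in
print(hand_in())"
```

```text
the job is handed in; nothing more can be done
None
```

I touched the touchpad, lifted off, pressed the right-hand button fully down and let it come up, then handed the job in at about 10 s of the 38 s allowed.

- **Touchpad:** the shut fingertips pushed it down about 2.5 mm with roughly 2.6 N, then lifted about 28 mm clear.
- **Right button:** the fingertips went down to 27.4 mm above the bench, where the force rose to 14.8 N. That is above the 5 N needed because the button was resting on its stop. The limit on the laptop is 25 N.
- **After release:** the wrist force was back to noise level, under 1 N, with the fingers about 150 mm above the deck.
- **Other things:** comparing the scene and side pictures from before and after, the laptop, memory stick, mouse and jar showed no visible movement. The fingers stayed clear of the keys and the left button.

The two fixed cameras disagreed by about 4 mm on the laptop's position. I used the combined fit, and the wrist camera confirmed it to about 1.5 pixels. No check failed. The button's return was judged only from the pictures and the force reading, since its joint value can't be read.

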